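Close the meal carrier: hook the lid under the lip, swing it down, snap the clip

TASK

Close the white meal carrier with the cream lid that leans on the aluminium stand: hook the lid's upturned far edge under the carrier's navy lip while the lid slopes steeply, then swing the lid down flat into its recess and press its near edge until the pink spring clip snaps over it. Let go of the lid, and leave the tins, the sauce cup and the bottle standing where they are.

Things in the scene. Friction and masses are not known exactly. Their poses are not given: they have to be found in the camera images.
- lid_grip (a point): Centre of the lid's navy bar handle. Lid axes: x to the hook edge, z up from its top. The bar is 16 mm thick along x, 90 mm long along y, 20 mm high; its centre is 30 mm above the lid's underside and the bar starts 14 mm above the plate's top. Pinch it along x. The lid starts sloping 30 degrees, hook edge low and away from the robot: take it and hook it in with the gripper tilted likewise.
- lid: The lid's origin: centre of the underside of its cream plate (190 x 190 x 6 mm, about 0.3 kg, loose), directly under the handle. Axes as for the handle.
- lid_hook (a point): Top of the lid's hook, mid-width: (111, 0, 13) mm from the lid's origin. Beyond the plate's +x edge (x = 95 mm) a tongue runs on to x = 113 mm, 100 mm wide, 5 mm thick, underside level with the plate's; its last 4 mm (x 109 to 113) are turned up to 13 mm above the underside.
- lid_near (a point): Middle of the lid's near lower edge (opposite the tongue): (-95, 0, 0) mm from the lid's origin. Axes as the lid's.
- seat (a point): Middle of the carrier's recess at ledge height, 80 mm above the table: the lid's origin and axes belong here (x to the lip, away from the robot). Ledges at z = 0 (sides |y| 88 to 99 mm, and near side) carry the plate; a rim rises 6 mm around it, faces at x = -96.5 and y = +-99 mm. Play 1.5 mm to either end, 4 mm to either side. Four small tins inside end 19 mm below.
- carrier_base (a point): The white plastic carrier, fixed: origin on the table 80 mm under the recess's middle, same axes. It spans x -112 (clip) to 124 mm, y +-104 mm; rim 86 mm high, lip 102 mm.
- stops (a point): Middle of the line of the two stop faces, at ledge height: 96.5 mm from the seat along x. The stops stand at |y| 60 to 99 mm, 6 mm high, in front of the plate's far edge; between them (|y| under 60 mm) it is open downwards, so the tongue can dip in. With the lid sloping, slide it forward on the ledges until its far edge meets them, then swing it down about that edge.
- lip (a point): Lower front edge of the navy lip, mid-width: (98.5, 0, 8) mm from the seat. The lip's front wall is 4 mm thick and 14 mm high; behind it a hollow, roof 17 mm and back wall 119 mm from the seat. The hook passes under the front wall only when the lid slopes over 17 degrees with its far lower corners on the ledges (30 degrees: 4 mm to spare); start about 20 mm short of the stops.
- clip_nose (a point): Innermost point of the closed pink clip's nose, mid-width: (-90.5, 0, 10) mm from the seat. The nose reaches 6 mm into the recess, 50 mm wide; flat underside 7 mm above the ledge, steep ramp on top from 10 to 22 mm above the ledge. This point stays on the carrier when the clip moves.
- clip (a joint): Travel of the pink spring clip at the carrier's near side, m: 0 closed, 0.010 pushed fully out towards the robot. A lowered lid rests on its ramp, near edge some 8 to 20 mm too high; pressing the lid's near part down with about 8 to 18 N drives the clip aside by itself and it springs back over the plate's top.
- lid_stand: The fixed aluminium stand that the lid leans on: two sloped rails with small stops at their low end, 200 mm long, 160 mm wide, 20 to 130 mm high. Origin on the table under its middle, x towards the low end.
- tin_a_mid (a point): Centre (half-way up) of a closed round steel lunch tin with a cream lid, diameter 96 mm, 55 mm high. Leave standing.
- tin_b_mid (a point): Another such tin, same size. Leave standing.
- tin_c_mid (a point): Another such tin, same size. Leave standing.
- tin_d_mid (a point): Another such tin, same size. Leave standing.
- sauce_cup_mid (a point): Centre of a small open steel sauce cup, diameter 52 mm, 45 mm high, between the carrier and the stand. Leave standing.
- bottle_mid (a point): Centre of a white bottle with a red cap, diameter 60 mm, 170 mm high. Leave standing.

How it is judged:
By the outcome, as a careful person would: the job done as asked, in the order asked, and still so for the second after the job is handed in, with the robot touching nothing.
It also fails if it takes over 56 s, if anything falls off the work surface, if the arm or the gripper's body presses on something with over 40 N, if the wrist force passes 120 N, or if a joint passes its speed limit or range.

ROBOT

A 6-joint arm with a two-finger parallel gripper is mounted at the origin on the work surface. World frame = base frame: x ahead of the robot, y to its left, z up, the work surface at z = 0. Lengths are in m, angles in rad, forces in N, time in s.
With the tool pointing down it reaches from about 0.425 to 0.95 m from the base axis. Payload 3.5 kg.
Tool frame: the origin (TCP) lies at the very end of the fingers, on their centre line; the grasp point (between the pads) lies 19 mm behind it; z points along the fingers, y is the line along which they close (so a half turn about z gives the same grasp; the last joint's range is limited). The gripper opens to 85 mm and grips with 20 to 120 N. Pads are 22 mm wide; open, the fingers measure 114 mm over their backs; the gripper's body (76 mm by 85 mm) begins 54 mm behind the grasp point. The pads swing forward as they close: fully open they stand 13 mm farther back than shut.
Start: joints at [0.968, 0.286, 1.577, -0, 1.279, -0.15], TCP at [0.295, 0.607, 0.21] pointing down, gripper open.
Joint ranges: [-2.77, 2.77], [-0.9, 2.22], [0.21, 2.48], [-1.53, 4.67], [0.24, 2.81], [-2.84, 2.84]. Speed limits (rad/s): [2.79, 2.79, 3.14, 3.14, 3.14, 3.14].

INTERFACE

Orientations are given as [roll, pitch, yaw] about the fixed x, y, z axes, in that order (R = Rz(yaw) Ry(pitch) Rx(roll)).
In Python, from workcell import arm gives the robot as it stands.
- The arm moves only by the tool arm_command, never from a script. Its argument "series" is a list of rows, each an object of numbers: "tx", "ty", "tz": the shift along the world's x, y, z in m; "yaw": the turn about the world's z in degrees. In form: [{"tx": .., "ty": .., "tz": .., "yaw": ..}, ...]. A call has 1 to 10 rows; each row is the pose to reach, as a shift and turn from the pose commanded when the call began; what a row does not reach only later rows make up. A row lasts 1/8 s, in which the tool goes at most 62.5 mm and 10.7 degrees, less where a joint would pass 70% of its speed; a pose out of reach is approached as far as the arm can. A call with a gripper value outside its range is refused whole. "claw" is the finger opening in m, from 0 to 0.0854, set as the call begins (left out, the last holds). The fingers move at their own pace and stop on an object; "force" is the grip in N (left out, the last holds). Time passes only in rows, so rows that repeat a pose let the fingers close. It gives the time, the measured TCP pose, the force, the opening and the grip force at its end, in the units of the state.
- arm.state(): the state, without advancing time (a new reading comes with each control period).
- arm.read_camera(name): name is "scene" or "top" or "wrist"; returns the picture (400x640x3 uint8, blue, green, red); there is no depth.
- arm.camera_model(name): a dict with "fx", "fy", "cx", "cy" (pixels), "k1" (the pictures are not rectified: a ray, as slopes to the right and down, at radius r is drawn at 1 + k1 r^2 times it, then the intrinsics apply), "extrinsics" (4x4, takes a point from camera to world coordinates); the wrist camera has in their place "hand_eye" (4x4, takes a point from camera to tool coordinates, whose origin is the TCP and whose axes are the flange's). Camera axes: x right, y down, z forward; pixel columns grow to the right and rows downward; lengths in m; the calibration is good to about 2 mm. A picture is of the moment at which its call begins: read the wrist's pose just before it. camera_model takes no time and is no camera call.
- arm.job_done(): hands the job in; it is judged then, once.
Trained networks look in the newest picture that a camera, given by its name, has taken for a name from the list of things; names that differ only in an ending like _2 or _b are one class to them, and where a whole thing is asked for, a point or a joint stands for the part that bears it (a point fixed in the world has none). Each returns a list of dicts, best first, with "conf" (0 to 1); they miss things now and then, are a little off and sometimes report something else, mostly with a low value. They report only what shows in the picture. A call takes as long as a camera call.
- arm.look_for(camera, name): "position" ([column, row] in pixels, amid what is visible of it).
- arm.masks_of(camera, name): "pixels" (400x640 bool, what is visible of it) and "position" ([column, row] in pixels, amid what is visible of it).
The state is a dict: "time": time; "joint_positions": joint angles; "dq": joint speeds; "joint_torque": joint torques, N m; "tcp_pos": TCP position; "ee_rot": TCP orientation; "wrist_force": force on the tool from outside, world axes, zero at the start; "moment": the same for the moment, N m; "opening": opening from 0.0 (shut) to 1.0 (fully open); "gripper_force": force on a finger pad.
Only numpy, scipy, OpenCV 4.12 (cv2) and the standard library are available. Lean on these libraries where they do the work, as an engineer would, in place of code of your own. Each camera call takes 0.05 s, during which the arm holds its last target. There are 200 camera calls.

## Working session

There is one attempt and no reset: what is moved stays moved. The work goes in short steps, Python scripts to look and compute and a tool call to move; the robot and the scene stay as the last step left them, time stands still between calls to the robot, and variables do not carry over. Pictures are saved under pics/ and viewed, at most 10 in all, crops included, and the job is handed in when it is done.

Besides the shell and the picture viewer there is one more tool, called after "Call:" as name(argument=value, ...) on one line, values as JSON. arm_command: Moves the arm, as the interface text tells. Its arguments: {"type":"object","properties":{"series":{"type":"array"},"claw":{"type":"number"},"force":{"type":"number"}},"required":["series"]}

```bash
ls; mkdir -p pics; python3 - <<'E'
from workcell import arm
import cv2,numpy as np
s=arm.state();print(s)
for c in("scene","top","wrist"):
    cv2.imwrite(f"pics/{c}0.png",arm.read_camera(c)); print(c,arm.camera_model(c))
E
```

```text
pics
{'time': 0.0, 'joint_positions': array([ 9.67986580e-01,  2.87177305e-01,  1.57816151e+00,  5.22732448e-05,
        1.27862306e+00, -1.50014394e-01]), 'dq': array([-0.00074684,  0.00257318, -0.00040327,  0.00090266,  0.00038727,
       -0.00133305]), 'joint_torque': array([ 1.63016884e-03, -4.05979121e+01, -2.92626053e+01, -4.43257591e-06,
        5.77632964e-03,  6.62724148e-06]), 'tcp_pos': array([0.29486523, 0.60640617, 0.20824788]), 'ee_rot': array([-3.13925752e+00, -4.03545664e-04,  2.68878171e+00]), 'wrist_force': array([0.33201397, 0.50118871, 0.58075352]), 'moment': array([-0.06890908, -0.01648809, -0.01221473]), 'gripper_force': 0.0, 'opening': 1.002124532746987}
scene {'fx': 442.1702499750221, 'fy': 442.1702499750221, 'cx': 328.4446172015064, 'cy': 190.05059787229752, 'k1': 0.010279916110734831, 'extrinsics': array([[-0.72634534,  0.49127967, -0.48069401,  1.2267304 ],
       [ 0.68731235,  0.51415059, -0.51307982,  0.67671881],
       [-0.00491658, -0.70306006, -0.71111348,  1.03872707],
       [ 0.        ,  0.        ,  0.        ,  1.        ]])}
top {'fx': 423.633
[... 267 characters left out ...]
0231e-04,
         8.26895830e-03],
       [ 4.81684770e-03, -1.61745797e-01, -9.86820701e-01,
         1.18982245e+00],
       [ 0.00000000e+00,  0.00000000e+00,  0.00000000e+00,
         1.00000000e+00]])}
wrist {'fx': 348.02824732265316, 'fy': 348.02824732265316, 'cx': 321.22851553023395, 'cy': 192.0747836444202, 'k1': 0.0013558083014038578, 'hand_eye': array([[-4.96043933e-05, -9.53125381e-01, -3.02575621e-01,
         7.69364584e-02],
       [ 9.99999999e-01, -5.28190262e-05,  2.44157552e-06,
         3.20127413e-04],
       [-1.83088773e-05, -3.02575621e-01,  9.53125382e-01,
        -1.64553932e-01],
       [ 0.00000000e+00,  0.00000000e+00,  0.00000000e+00,
         1.00000000e+00]])}
```

View pics/top0.png

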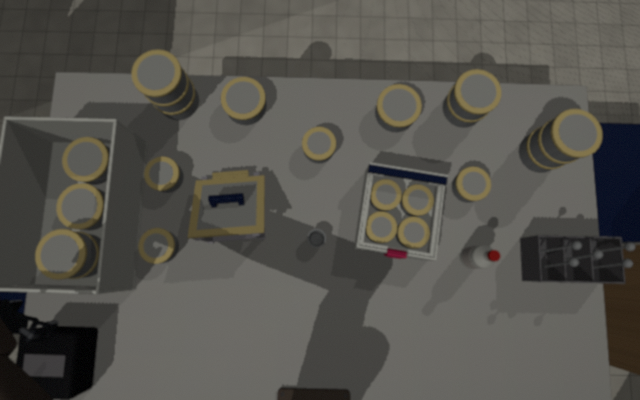

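View pics/scene0.png

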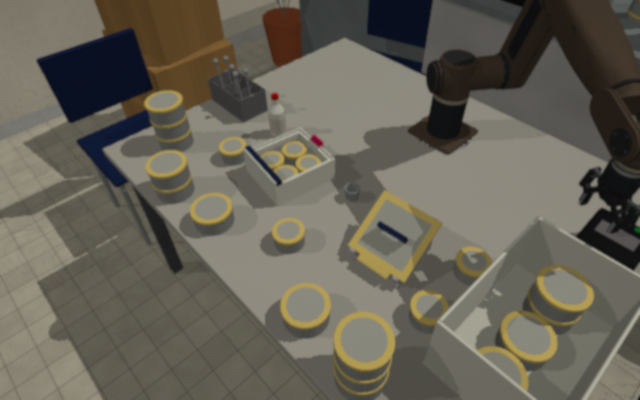

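```bash
cat > h.py <<'E'
from workcell import arm
import numpy as np, cv2
from scipy.spatial.transform import Rotation as R
def E(c,s=None):
    m=arm.camera_model(c)
    if 'extrinsics' in m: return m,m['extrinsics']
    s=s or arm.state(); T=np.eye(4); T[:3,:3]=R.from_euler('xyz',s['ee_rot']).as_matrix(); T[:3,3]=s['tcp_pos']
    return m,T@m['hand_eye']
def ray(c,p,s=None):
    m,T=E(c,s); d=np.array([(p[0]-m['cx'])/m['fx'],(p[1]-m['cy'])/m['fy']]); u=d.copy()
    for _ in range(5): u=d/(1+m['k1']*(u@u))
    v=T[:3,:3]@np.r_[u,1]; return T[:3,3],v/np.linalg.norm(v)
def onz(c,p,z,s=None):
    o,v=ray(c,p,s); return o+v*(z-o[2])/v[2]
def proj(c,P,s=None):
    m,T=E(c,s); q=(np.atleast_2d(P)-T[:3,3])@T[:3,:3]; u=q[:,:2]/q[:,2:]; u=u*(1+m['k1']*(u**2).sum(1,keepdims=True))
    return u*[m['fx'],m['fy']]+[m['cx'],m['cy']]
def tri(rs):
    A=sum(np.eye(3)-np.outer(v,v) for o,v in rs); b=sum((np.eye(3)-np.outer(v,v))@o for o,v in rs); return np.linalg.solve(A,b)
E
python3 - <<'E'
from h import *
for n in "lid_grip lid_hook lid_near seat carrier_base lip stops clip_nose lid_stand tin_a_mid sauce_cup_mid bottle_mid".split():
    r={}
    for c in("scene","top"):
        L=arm.look_for(c,n); print(n,c,[(np.round(l['position']).tolist(),round(l['conf'],2)) for l in L[:4]])
        if L: r[c]=ray(c,L[0]['position'])
    if len(r)==2: print('   ',tri(list(r.values())).round(3))
E
```

```text
lid_grip scene [([393.0, 239.0], 0.97)]
lid_grip top [([227.0, 208.0], 0.62)]
    [0.568 0.242 0.068]
lid_hook scene [([394.0, 236.0], 0.88)]
lid_hook top [([229.0, 208.0], 0.9)]
    [0.566 0.239 0.074]
lid_near scene [([391.0, 238.0], 0.66)]
lid_near top [([230.0, 205.0], 0.94), ([157.0, 242.0], 0.64)]
    [0.574 0.236 0.071]
seat scene [([289.0, 162.0], 0.76)]
seat top [([400.0, 214.0], 0.76)]
    [ 0.563 -0.222  0.051]
carrier_base scene [([290.0, 165.0], 0.87)]
carrier_base top [([400.0, 212.0], 0.85), ([229.0, 207.0], 0.73)]
    [ 0.567 -0.22   0.043]
lip scene []
lip top [([402.0, 214.0], 0.75), ([162.0, 176.0], 0.5), ([224.0, 237.0], 0.32), ([225.0, 208.0], 0.3)]
stops scene [([289.0, 168.0], 0.66)]
stops top [([401.0, 211.0], 0.74)]
    [ 0.572 -0.224  0.03 ]
clip_nose scene [([288.0, 166.0], 0.89)]
clip_nose top [([400.0, 213.0], 0.6)]
    [ 0.568 -0.224  0.033]
lid_stand scene [([394.0, 278.0], 0.47)]
lid_stand top [([227.0, 236.0], 0.92), ([403.0, 214.0], 0.17)]
    [ 0.524  0.265 -0.147]
tin_a_mid scene [([428.0, 310.0], 0.73)]
tin_a_mid top [([164.0, 175.0], 0.63), ([404.0, 212.0], 0.25)]
    [0.659 0.434 0.035]
sauce_cup_mid scene [([353.0, 190.0], 0.71)]
sauce_cup_mid top [([316.0, 237.0], 0.51)]
    [0.496 0.008 0.04 ]
bottle_mid scene [([276.0, 116.0], 0.77), ([393.0, 234.0], 0.52), ([290.0, 168.0], 0.44)]
bottle_mid top [([480.0, 255.0], 0.58)]
    [ 0.457 -0.423  0.08 ]
```

The top view shows the lid's bar at (227,199) on its stand. The carrier is at (402,212), with its lip at (407,174) and its clip at (396,253). The sauce cup is at (316,237). I'll test whether a tilt key is accepted while starting to move.

Call:
arm_command(series=[{"tx":0.0,"ty":-0.02,"tz":0.03,"pitch":2}], claw=0.0854)

```text
schema error: expected keys tx, ty, tz, yaw
```

Tilt isn't accepted, so the tool stays vertical. The bar's corners can still be pinched at 30°, since the line between the contacts is only about 21° off the pads' normal. I'll move above the lid.

Call:
arm_command(series=[{"tz":0.06},{"tz":0.12},{"tx":0.03,"ty":-0.04,"tz":0.13,"yaw":-10},{"tx":0.06,"ty":-0.09,"tz":0.13,"yaw":-20},{"tx":0.1,"ty":-0.14,"tz":0.13,"yaw":-30},{"tx":0.14,"ty":-0.19,"tz":0.12,"yaw":-40},{"tx":0.18,"ty":-0.24,"tz":0.1,"yaw":-50},{"tx":0.22,"ty":-0.29,"tz":0.08,"yaw":-60},{"tx":0.25,"ty":-0.33,"tz":0.06,"yaw":-61},{"tx":0.28,"ty":-0.366,"tz":0.05,"yaw":-61}], claw=0.036, force=60)

```text
schema error: expected keys tx, ty, tz, yaw
```

Call:
arm_command(series=[{"tx":0},{"tx":0}])

```text
schema error: expected keys tx, ty, tz, yaw
```

```bash
cat >> h.py <<'E'
def navy(im):
    b,g,r=[im[...,i].astype(int) for i in range(3)]
    m=((b-r>18)&(b-g>12)&(r<60)).astype(np.uint8)
    n,l,s,c=cv2.connectedComponentsWithStats(m)
    out=[]
    for i in range(1,n):
        if s[i,4]>40:
            ys,xs=np.where(l==i); out.append((s[i,4],c[i].round(1),cv2.minAreaRect(np.c_[xs,ys].astype(np.float32))))
    return sorted(out,key=lambda o:-o[0])
E
python3 - <<'E'
from h import *
s=arm.state();print(s['tcp_pos'],s['ee_rot'],s['opening'],s['time'])
for c in("wrist","top","scene"):
    im=arm.read_camera(c); cv2.imwrite(f"pics/{c}1.png",im)
    for o in navy(im)[:5]: print(c,o)
E
```

```text
[0.2952648  0.60698474 0.2096279 ] [3.14157237e+00 1.08054696e-05 2.68880599e+00] 0.9994244809735368 1.35
wrist (np.int32(18217), array([568.1,  69.2]), ((561.0, 81.0), (162.0, 156.0), 90.0))
top (np.int32(4687), array([618.9, 181.3]), ((616.4999389648438, 182.0), (115.99998474121094, 44.99999237060547), 90.0))
top (np.int32(404), array([407.7, 174.4]), ((407.4341125488281, 174.40872192382812), (76.5907974243164, 5.382055759429932), 9.162347793579102))
top (np.int32(198), array([225.4, 198.6]), ((226.04879760742188, 199.43902587890625), (8.392796516418457, 32.24600601196289), 83.6598129272461))
top (np.int32(142), array([ 11.8, 295.8]), ((11.971237182617188, 295.9314270019531), (24.279438018798828, 6.651900291442871), 3.814074993133545))
scene (np.int32(6118), array([96.4, 73.7]), ((95.52919006347656, 76.12982177734375), (68.6778793334961, 98.65653991699219), 71.3126449584961))
scene (np.int32(2347), array([399.6,  19.4]), ((398.5498352050781, 20.577762603759766), (59.98381423950195, 45.689640045166016), 4.23639440536499))
scene (np.int32(1650), array([112.1, 143. ]), ((123.01805114746094, 151.39837646484375), (57.31709289550781, 74.95311737060547), 66.37062072753906))
scene (np.int32(145), array([263.8, 164.8]), ((263.6458435058594, 164.42333984375), (46.83423614501953, 3.330080270767212), 48.23970031738281))
scene (np.int32(142), array([408. ,  62.6]), ((403.4000244140625, 61.29999923706055), (35.10127639770508, 6.640782833099365), 18.43494987487793))
```

View pics/wrist1.png

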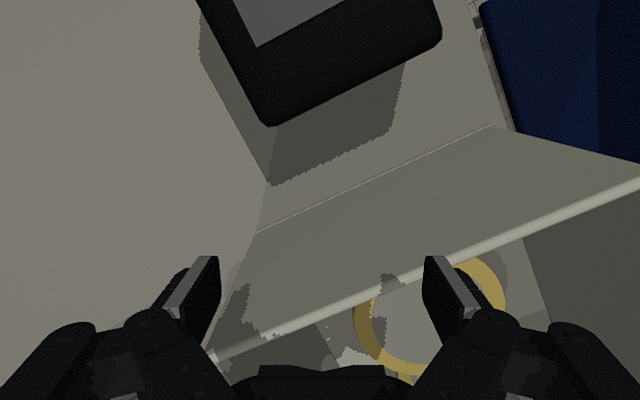

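The arm didn't move because every row needs all four keys. The wrist picture shows the start pose above the bin's edge, so I'll lift first.

Call:
arm_command(series=[{"tx":0,"ty":0,"tz":0.06,"yaw":0},{"tx":0,"ty":0,"tz":0.12,"yaw":0},{"tx":0.03,"ty":-0.04,"tz":0.13,"yaw":-10},{"tx":0.06,"ty":-0.09,"tz":0.13,"yaw":-20},{"tx":0.1,"ty":-0.14,"tz":0.13,"yaw":-30},{"tx":0.14,"ty":-0.19,"tz":0.12,"yaw":-40},{"tx":0.18,"ty":-0.24,"tz":0.1,"yaw":-50},{"tx":0.22,"ty":-0.29,"tz":0.08,"yaw":-60},{"tx":0.25,"ty":-0.33,"tz":0.06,"yaw":-61},{"tx":0.28,"ty":-0.366,"tz":0.05,"yaw":-61}], claw=0.036, force=60)

```text
time: 2.75
tcp_pos: [0.5758, 0.2389, 0.2581]
ee_rot: [-3.14, 0.0, 1.623]
wrist_force: [0.3, 0.6, 0.3]
opening: 0.424
gripper_force: 0.0
```

Call:
arm_command(series=[{"tx":0,"ty":0,"tz":0,"yaw":0},{"tx":0,"ty":0,"tz":0,"yaw":0}])

```text
time: 3.0
tcp_pos: [0.5752, 0.2413, 0.2599]
ee_rot: [-3.142, -0.001, 1.624]
wrist_force: [-0.0, 0.8, 0.3]
opening: 0.421
gripper_force: 0.0
```

```bash
python3 - <<'E'
from h import *
s=arm.state();print(s['tcp_pos'],s['ee_rot'],s['opening'],s['time'])
for c in("wrist",):
    im=arm.read_camera(c); cv2.imwrite(f"pics/{c}2.png",im)
    for o in navy(im)[:5]: print(c,o)
E
```

```text
[0.57516941 0.24125724 0.25989731] [-3.14158685e+00 -5.46116463e-04  1.62382984e+00] 0.4206477499197604 3.0
wrist (np.int32(2330), array([328.5, 169.4]), ((326.888427734375, 171.19207763671875), (96.18728637695312, 30.263383865356445), 86.46771240234375))
```

View pics/wrist2.png

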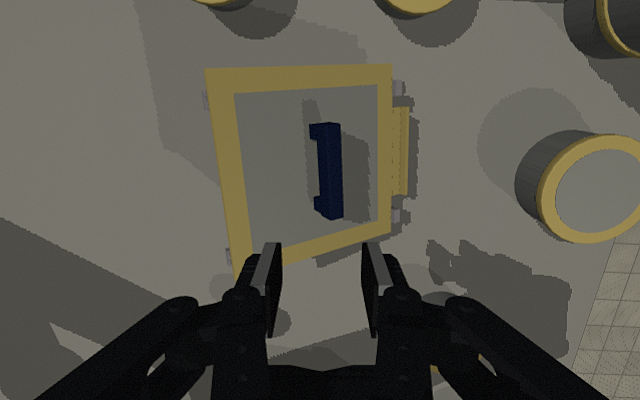

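The wrist view shows the bar at about (330,170) and the plate corners near (206,69), (391,66) and (392,235), with the tongue at (405,150). I'll zoom in to get the corners and fit the pose.

```bash
python3 - <<'E'
import cv2
im=cv2.imread("pics/wrist2.png")[55:285,195:425]
im=cv2.convertScaleAbs(im,alpha=1.5)
cv2.imwrite("pics/w2z.png",cv2.resize(im,None,fx=2.6,fy=2.6,interpolation=cv2.INTER_CUBIC))
E
```

```text
(no output)
```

View pics/w2z.png

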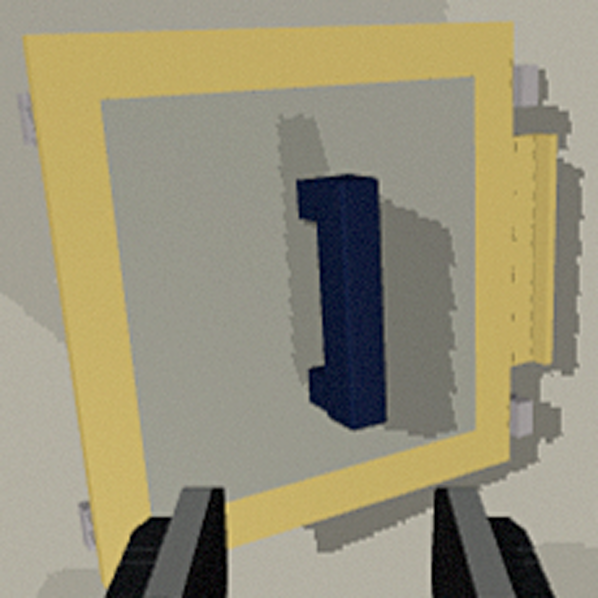

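```bash
cat > fit.py <<'E'
from h import *
from scipy.optimize import least_squares
s=dict(tcp_pos=np.array([0.57516941,0.24125724,0.25989731]),ee_rot=np.array([-3.14158685e+00,-5.46116463e-04,1.62382984]))
Z=np.array([(25,36),(512,24),(509,461),(349,176),(378,180),(385,421),(354,430)])/2.6+[195,55]-0.3
L=np.array([(-95,95,6),(95,95,6),(95,-95,6),(-8,45,40),(8,45,40),(8,-45,40),(-8,-45,40)])/1000
def P(p): return R.from_euler('zyx',p[3:6]).apply(L)+p[:3]
f=lambda p:(proj("wrist",P(p),s)-Z).ravel()
x=least_squares(f,[.57,.24,.08,0,.52,0],loss='soft_l1')
p=x.x; print(p[:3].round(4),np.degrees(p[3:]).round(2)); print(f(p).reshape(-1,2).round(1))
Rm=R.from_euler('zyx',p[3:6])
print("bar",(Rm.apply([0,0,.03])+p[:3]).round(4))
for c,b in(("top",(225.7,199)),("scene",(393,233))): print(c,proj(c,Rm.apply([[0,0,.03],[-.095,.095,.006],[.095,-.095,.006]])+p[:3]).round(1))
E
python3 fit.py
```

```text
[0.5688 0.2373 0.081 ] [ 7.05 29.44 -4.2 ]
[[ 1.  -0.4]
 [-0.4 -0.3]
 [ 0.1 -0.3]
 [-4.   1.6]
 [ 0.4 -1.7]
 [ 1.3  0.3]
 [-1.1  0.6]]
bar [0.5835 0.2393 0.107 ]
top [[226.8 199. ]
 [188.5 237.6]
 [264.9 175.1]]
scene [[391.7 232.2]
 [442.3 223.3]
 [347.1 245. ]]
```

```bash
cat >> fit.py <<'E'
print('--- roll0 slope30')
for sl in(30,):
    g=lambda q:(proj("wrist",P(np.r_[q,np.radians(sl),0]),s)-Z).ravel()
    y=least_squares(g,[.57,.24,.08,0],loss='soft_l1').x
    print(y[:3].round(4),np.degrees(y[3]).round(2),g(y).reshape(-1,2).round(1).tolist())
    Rm=R.from_euler('zyx',[y[3],np.radians(sl),0])
    print("bar",(Rm.apply([0,0,.03])+y[:3]).round(4))
    Q=Rm.apply(np.array([[0,0,.03],[0,45,40],[0,-45,40],[-95,95,6],[95,95,6],[-95,-95,6],[95,-95,6]])/np.array([1000]*3)*np.array([1000 if 0 else 1]))+y[:3]
    Q[0]=Rm.apply([0,0,.03])+y[:3]
    for c in("top","scene"): print(c,proj(c,Q).round(1).tolist())
E
python3 fit.py | sed -n '/---/,$p'
python3 - <<'E'
import cv2
a=cv2.imread("pics/top1.png")
im=cv2.convertScaleAbs(a[155:265,170:470],alpha=1.5)
cv2.imwrite("pics/tz.png",cv2.resize(im,None,fx=2.66,fy=2.66,interpolation=cv2.INTER_CUBIC))
E
```

```text
--- roll0 slope30
[0.5685 0.2388 0.0812] 5.92 [[0.6, 0.0], [2.3, -3.3], [-2.3, -4.4], [-3.0, 3.5], [1.5, -0.2], [0.3, 0.2], [-1.9, 0.7]]
bar [0.5835 0.2388 0.1072]
top [[226.9, 199.0], [208.7, 197.5], [244.0, 195.5], [187.9, 236.7], [195.2, 179.9], [264.8, 232.1], [264.2, 176.3]]
scene [[391.6, 232.1], [404.7, 239.2], [377.2, 223.2], [442.2, 221.9], [404.2, 282.5], [384.3, 191.1], [348.2, 246.5]]
```

View pics/tz.png

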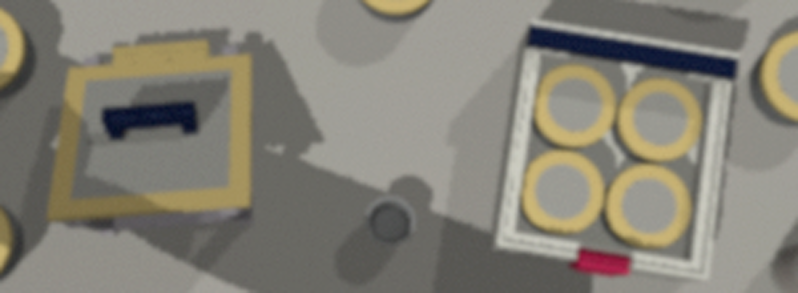

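The top view confirms the fitted lid pose: the predicted corners match. The carrier's near corners are at about (357,247) and (436,259). Next I'll look at the carrier from close by.

Call:
arm_command(series=[{"tx":0,"ty":-0.04,"tz":0.02,"yaw":0},{"tx":0,"ty":-0.1,"tz":0.04,"yaw":-2},{"tx":0,"ty":-0.16,"tz":0.06,"yaw":-4},{"tx":0,"ty":-0.22,"tz":0.07,"yaw":-6},{"tx":0,"ty":-0.28,"tz":0.07,"yaw":-8},{"tx":0,"ty":-0.34,"tz":0.07,"yaw":-10},{"tx":0,"ty":-0.4,"tz":0.07,"yaw":-10},{"tx":0,"ty":-0.46,"tz":0.07,"yaw":-10},{"tx":0,"ty":-0.5,"tz":0.07,"yaw":-10},{"tx":0,"ty":-0.5,"tz":0.07,"yaw":-10}])

```text
time: 4.3
tcp_pos: [0.5753, -0.2601, 0.3299]
ee_rot: [3.141, 0.0, 1.448]
wrist_force: [0.3, -0.1, -0.3]
opening: 0.419
gripper_force: 0.0
```

```bash
python3 - <<'E'
from h import *
s=arm.state();print(s['tcp_pos'].tolist(),s['ee_rot'].tolist(),s['time'])
im=arm.read_camera("wrist"); cv2.imwrite("pics/wrist3.png",im)
z=cv2.convertScaleAbs(im[10:290,160:480],alpha=1.5)
cv2.imwrite("pics/w3z.png",cv2.resize(z,None,fx=2.1,fy=2.1,interpolation=cv2.INTER_CUBIC))
E
```

```text
[0.5753490953140339, -0.26009638793533035, 0.32990479733744127] [3.1411377076199236, 0.00034021600225631055, 1.4479823461132306] 4.3
```

View pics/w3z.png

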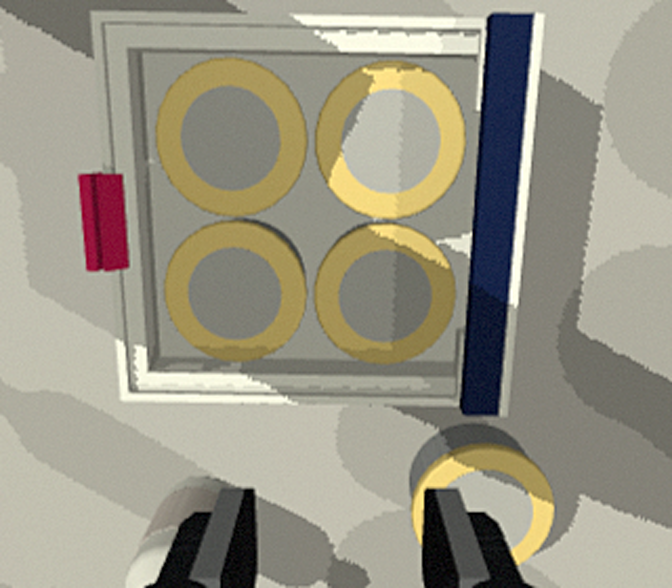

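The crop shows the rim corners at zoom pixels (92,13) and (122,401), the lip's front edge from (490,14) to (461,413), and the clip nose from (123,173) to (129,269). I'll fit the carrier pose to these.

```bash
python3 - <<'E'
from h import *
from scipy.optimize import least_squares
s=dict(tcp_pos=np.array([0.57535,-0.26010,0.32990]),ee_rot=np.array([3.1411377,0.00034,1.4479823]))
Z=np.array([(104,24),(133,391),(123,173),(129,269),(489,26),(463,391)])/2.1+[160,10]-.3
L=np.array([(-96.5,99,86),(-96.5,-99,86),(-90.5,25,90),(-90.5,-25,90),(98.5,97,88),(98.5,-97,88)])/1000
def P(q,L=L): return R.from_euler('z',q[2]).apply(L)+np.r_[q[:2],q[3] if len(q)>3 else 0]
w=np.ones((6,2)); w[4:,1]=0.
for n,x0 in((3,[.57,-.22,-.1]),(4,[.57,-.22,-.1,0])):
    f=lambda q:((proj("wrist",P(q),s)-Z)*w).ravel()
    q=least_squares(f,x0).x; print(q[:2].round(4),np.degrees(q[2]).round(2),q[3:],f(q).reshape(-1,2).round(1).tolist())
    T=np.array([(-90.5,25,90),(-90.5,-25,90),(-96.5,99,86),(-96.5,-99,86),(98.5,97,88),(98.5,-97,88)])/1000
    print(proj("top",P(q,T)).round(1).tolist()); print(proj("scene",P(q,T)).round(1).tolist())
E
```

```text
[ 0.5566 -0.2182] -7.88 [] [[-0.3, -1.0], [-0.8, 0.9], [0.5, 0.6], [0.8, -0.3], [-0.3, 0.0], [0.0, 0.0]]
[[388.0, 247.0], [407.1, 250.1], [359.2, 244.8], [434.8, 257.0], [370.5, 172.4], [442.7, 183.9]]
[[317.8, 146.5], [309.5, 138.9], [332.3, 158.6], [299.2, 128.4], [280.6, 182.3], [250.3, 149.3]]
[ 0.5565 -0.2182] -7.87 [-0.00073476] [[-0.2, -0.8], [-0.7, 0.7], [0.6, 0.6], [0.9, -0.4], [-0.5, 0.0], [-0.1, 0.0]]
[[387.9, 247.1], [407.1, 250.1], [359.2, 244.9], [434.7, 257.1], [370.5, 172.5], [442.6, 184.0]]
[[317.9, 146.7], [309.5, 139.0], [332.3, 158.7], [299.3, 128.6], [280.6, 182.4], [250.4, 149.4]]
```

Call:
arm_command(series=[{"tx":0,"ty":0.05,"tz":0,"yaw":2},{"tx":0,"ty":0.11,"tz":0,"yaw":5},{"tx":0,"ty":0.17,"tz":-0.01,"yaw":8},{"tx":0,"ty":0.23,"tz":-0.02,"yaw":11},{"tx":0.004,"ty":0.29,"tz":-0.03,"yaw":13},{"tx":0.008,"ty":0.35,"tz":-0.05,"yaw":13},{"tx":0.008,"ty":0.41,"tz":-0.07,"yaw":13},{"tx":0.008,"ty":0.46,"tz":-0.11,"yaw":13},{"tx":0.008,"ty":0.498,"tz":-0.15,"yaw":13},{"tx":0.008,"ty":0.498,"tz":-0.18,"yaw":13}])

```text
time: 5.6
tcp_pos: [0.5805, 0.2443, 0.1482]
ee_rot: [-3.14, -0.001, 1.684]
wrist_force: [0.5, 0.2, 0.3]
opening: 0.424
gripper_force: 0.0
```

Call:
arm_command(series=[{"tx":0,"ty":0,"tz":-0.02,"yaw":0},{"tx":0,"ty":0,"tz":-0.035,"yaw":0},{"tx":0,"ty":0,"tz":-0.045,"yaw":0},{"tx":0,"ty":0,"tz":-0.053,"yaw":0},{"tx":0,"ty":0,"tz":-0.053,"yaw":0}])

```text
time: 6.22
tcp_pos: [0.5833, 0.2386, 0.0965]
ee_rot: [-3.141, 0.0, 1.676]
wrist_force: [-0.1, 0.0, 0.2]
opening: 0.423
gripper_force: 0.0
```

```bash
python3 - <<'E'
from h import *
s=arm.state();print(s['tcp_pos'],s['ee_rot'],s['wrist_force'],s['time'])
im=arm.read_camera("wrist"); cv2.imwrite("pics/w4.png",im)
E
```

```text
[0.58330635 0.23858699 0.09645832] [-3.14121497e+00  1.97476856e-05  1.67583075e+00] [-0.14284213  0.00921982  0.24357701] 6.225
```

View pics/w4.png

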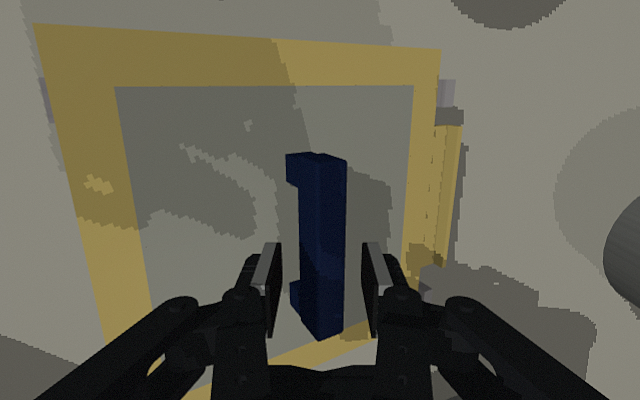

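The pads straddle the bar, which runs from (318,155) to (325,340). I'll close now.

Call:
arm_command(series=[{"tx":0,"ty":0,"tz":0,"yaw":0},{"tx":0,"ty":0,"tz":0,"yaw":0},{"tx":0,"ty":0,"tz":0,"yaw":0},{"tx":0,"ty":0,"tz":0,"yaw":0}], claw=0.0, force=40)

```text
time: 6.78
tcp_pos: [0.5819, 0.2389, 0.0989]
ee_rot: [-3.137, 0.001, 1.677]
wrist_force: [-7.4, -1.9, 9.9]
opening: 0.004
gripper_force: 19.6
```

```bash
python3 - <<'E'
from h import *
s=arm.state();print(s['tcp_pos'],s['ee_rot'],s['wrist_force'],s['time'],s['opening'])
im=arm.read_camera("wrist"); cv2.imwrite("pics/w5.png",im)
t=arm.read_camera("scene")
t=cv2.convertScaleAbs(t[150:310,300:500],alpha=1.4)
t=cv2.resize(t,(500,400),interpolation=cv2.INTER_CUBIC)
cv2.imwrite("pics/s5.png",np.vstack([cv2.resize(im[:, :],(320,200)),cv2.resize(t,(320,256))]))
E
```

```text
[0.58185367 0.23889131 0.09886069] [-3.13715569e+00  6.10075861e-04  1.67689564e+00] [-7.40848547 -1.87171799  9.89110883] 6.775 0.004298217249770825
```

View pics/s5.png

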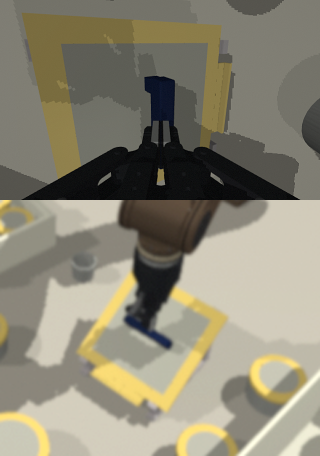

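```bash
python3 - <<'E'
from h import *
im=cv2.imread("pics/w5.png").astype(int)
def ch(p):
    b,g,r=p
    if b-r>18 and r<60: return 'N'
    if r-b>35: return 'y'
    m=sum(p)/3
    return '#' if m<45 else ('+' if m<85 else '.')
for r in range(140,345,5): print(r,''.join(ch(im[r,c]) for c in range(250,400,2)))
s=arm.state()
y=[0.5685,0.2388,0.0812];Rm=R.from_euler('zyx',np.radians([5.9,30,0]))
print(proj("wrist",Rm.apply(np.array([[-8,45,40],[8,45,40],[-8,-45,40],[8,-45,40],[-95,95,6],[95,95,6]])/1000.)+y,s).round(0).tolist())
E
```

```text
140 ...........................................................................
145 ...........................................................................
150 ...........................................................................
155 ....................NNNNN##N##NNNN#NNNN#NN#................................
160 ....................NNNNNNNNNNNNNNN##NN#NNNNNNNNN+.........................
165 ....................NNNNNNNNNNNNNNNNNNNNNNNNNNNNNN.........................
170 ....................NNNNNNNNNNNNNNNNNNNNNNNNNNNNNN+++......................
175 ....................NNNNNNNNNNNNNNNNNNNNNNNNNNNNNN.++++++++++..............
180 ....................NNNNNNNNNNNNNNNNNNNNNNNNNNNNNN.+++++++++++++++.........
185 ......................++#NNNNNNNNNNNNNNNNNNNNNNNNN.++++++++++++++++++......
190 ..........................NNNNNNNNNNNNNNNNNNNNNNNN.++++++++++++++++++.+....
195 ..........................NNNNNNNNNNNNNNNNNNNNNNN#.++++++++++++++++++++....
200 ..........................NNNNNNNNNNNNNNNNNNNNNNN#.+.+++++++++++++++++++...
205 ..........................NNNNNNNNNNNNNNNNNNNNNNN#.+++++
[... 1573 characters left out ...]
##############################################
310 ###########################################################################
315 ###########################################################################
320 ###########################################################################
325 ###########################################################################
330 ###########################################################################
335 ###########################################################################
340 #################################yyyyyy####################################
[[321.0, 166.0], [352.0, 161.0], [318.0, 337.0], [344.0, 326.0], [41.0, 26.0], [447.0, 46.0]]
```

The fingers shut over the top of the bar. Its ridge is at about z = 0.12, and the picture shows the real finger ends roughly 20–25 mm behind the nominal TCP. I'll lift, reopen and go lower while watching the force.

Call:
arm_command(series=[{"tx":0,"ty":0,"tz":0.02,"yaw":0},{"tx":0,"ty":0,"tz":0.03,"yaw":0},{"tx":0,"ty":0,"tz":0.03,"yaw":0},{"tx":0.001,"ty":0,"tz":0.01,"yaw":0},{"tx":0.001,"ty":0,"tz":-0.005,"yaw":0},{"tx":0.001,"ty":0,"tz":-0.01,"yaw":0},{"tx":0.001,"ty":0,"tz":-0.015,"yaw":0},{"tx":0.001,"ty":0,"tz":-0.015,"yaw":0}], claw=0.036)

```text
time: 7.88
tcp_pos: [0.5842, 0.239, 0.0812]
ee_rot: [-3.141, 0.0, 1.677]
wrist_force: [-0.2, -0.1, 0.2]
opening: 0.424
gripper_force: 0.0
```

Call:
arm_command(series=[{"tx":0,"ty":0,"tz":-0.002,"yaw":0},{"tx":0,"ty":0,"tz":-0.004,"yaw":0},{"tx":0,"ty":0,"tz":-0.006,"yaw":0},{"tx":0,"ty":0,"tz":-0.006,"yaw":0}])

```text
time: 8.38
tcp_pos: [0.5841, 0.2389, 0.0755]
ee_rot: [-3.141, 0.0, 1.676]
wrist_force: [0.4, 0.3, -0.4]
opening: 0.42
gripper_force: 0.0
```

Call:
arm_command(series=[{"tx":0,"ty":0,"tz":-0.002,"yaw":0},{"tx":0,"ty":0,"tz":-0.004,"yaw":0},{"tx":0,"ty":0,"tz":-0.005,"yaw":0}])

```text
time: 8.75
tcp_pos: [0.585, 0.2391, 0.0717]
ee_rot: [3.14, -0.0, 1.677]
wrist_force: [-1.4, -0.0, 5.6]
opening: 0.422
gripper_force: 2.5
```

There's light contact with the plate at TCP z = 0.0717, so I'll back off 2 mm and close.

Call:
arm_command(series=[{"tx":0,"ty":0,"tz":0.002,"yaw":0},{"tx":0,"ty":0,"tz":0.002,"yaw":0},{"tx":0,"ty":0,"tz":0.002,"yaw":0},{"tx":0,"ty":0,"tz":0.002,"yaw":0}], claw=0.0, force=40)

```text
time: 9.25
tcp_pos: [0.5833, 0.2389, 0.0725]
ee_rot: [-3.139, 0.0, 1.677]
wrist_force: [-4.5, -0.8, 4.2]
opening: 0.248
gripper_force: 39.1
```

```bash
cat > tilt.py <<'E'
from h import *
# fit lid pose in grip from wrist picture: cream-corner detection is by mask outline
s=arm.state(); im=arm.read_camera("wrist"); cv2.imwrite(f"pics/w_{s['time']:.2f}.png",im)
print(s['tcp_pos'].round(4),s['wrist_force'].round(1),s['moment'].round(2),s['opening'].round(3),s['gripper_force'])
hsv=cv2.cvtColor(im,cv2.COLOR_BGR2HSV)
m=cv2.inRange(hsv,(18,80,50),(32,255,255))
n,l,st,c=cv2.connectedComponentsWithStats(m)
i=1+np.argmax(st[1:,4]); ys,xs=np.where(l==i)
P=np.c_[xs,ys]
for nm,d in(("near+y",(-1,-1)),("far+y",(1,-1.)),("nearmost",(-1,0)),("farmost",(1,0))):
    j=np.argmax(P@np.array(d)); print(nm,P[j])
E
python3 tilt.py
```

```text
Traceback (most recent call last):
  File "tilt.py", line 4, in <module>
    print(s['tcp_pos'].round(4),s['wrist_force'].round(1),s['moment'].round(2),s['opening'].round(3),s['gripper_force'])
                                                                               ^^^^^^^^^^^^^^^^^^
AttributeError: 'float' object has no attribute 'round'
```

```bash
sed -i "s/s\['opening'\].round(3)/round(s['opening'],3)/" tilt.py; python3 tilt.py
```

```text
[0.5833 0.2389 0.0724] [-4.3 -0.9  4.8] [-0.17  1.27 -0.02] 0.251 39.123240262269974
near+y [ 0 12]
far+y [457  46]
nearmost [ 0 12]
farmost [479 132]
```

```bash
cat >> tilt.py <<'E'
yaw=s['ee_rot'][2]-np.pi/2
# outermost edges: far plate edge at +y corner and near edge line; compare with slopes
B=s['tcp_pos']+[0,0,0.107-0.0725]
for sl in(0,6,12,18,24,30,34):
    Rm=R.from_euler('zyx',[yaw,np.radians(sl),0]); o=B-Rm.apply([0,0,.03])
    print(sl,'near+y,far+y,tongue+y:',proj("wrist",Rm.apply(np.array([[-95,95,6],[95,95,6],[113,50,13],[-95,60,6]])/1000)+o,s).round(0).astype(int).tolist())
E
python3 tilt.py
```

```text
[0.5833 0.2389 0.0725] [-5.3 -1.6  4.8] [-0.14  1.18  0.02] 0.249 39.12666589021683
near+y [ 0 12]
far+y [457  46]
nearmost [ 0 12]
farmost [479 132]
0 near+y,far+y,tongue+y: [[86, 36], [554, 36], [585, 149], [103, 123]]
6 near+y,far+y,tongue+y: [[62, 32], [534, 38], [563, 144], [82, 126]]
12 near+y,far+y,tongue+y: [[37, 27], [515, 39], [541, 140], [61, 129]]
18 near+y,far+y,tongue+y: [[10, 22], [497, 40], [520, 135], [40, 133]]
24 near+y,far+y,tongue+y: [[-18, 16], [479, 40], [500, 132], [18, 138]]
30 near+y,far+y,tongue+y: [[-46, 10], [461, 40], [480, 128], [-3, 145]]
34 near+y,far+y,tongue+y: [[-66, 5], [449, 40], [468, 126], [-17, 150]]
```

The lid still slopes about 30° in the grip: the far corner and tongue match the 30° prediction. I'll lift gently with more grip.

Call:
arm_command(series=[{"tx":0,"ty":0,"tz":0,"yaw":0},{"tx":-0.001,"ty":0,"tz":0.003,"yaw":0},{"tx":-0.002,"ty":0,"tz":0.008,"yaw":0},{"tx":-0.002,"ty":0,"tz":0.018,"yaw":0},{"tx":-0.002,"ty":0,"tz":0.03,"yaw":0},{"tx":-0.002,"ty":0,"tz":0.04,"yaw":0},{"tx":-0.002,"ty":0,"tz":0.04,"yaw":0}], claw=0.0, force=70)

```text
time: 10.28
tcp_pos: [0.5834, 0.2392, 0.1144]
ee_rot: [3.138, -0.0, 1.677]
wrist_force: [-0.1, 0.2, -2.9]
opening: 0.229
gripper_force: 68.5
```

```bash
python3 tilt.py | head -6; sleep 0; python3 tilt.py | head -6
```

```text
[0.5834 0.2392 0.1144] [-0.1  0.2 -2.9] [-0.01 -0.02 -0.06] 0.229 68.46111685037613
near+y [ 0 14]
far+y [465  45]
nearmost [ 0 14]
farmost [488 134]
0 near+y,far+y,tongue+y: [[86, 36], [553, 36], [584, 149], [102, 124]]
[0.5827 0.2391 0.1135] [-0.3  0.3 -3.3] [0.02 0.01 0.03] 0.229 68.45832198858261
near+y [ 0 14]
far+y [465  45]
nearmost [ 0 14]
farmost [488 133]
0 near+y,far+y,tongue+y: [[86, 36], [553, 36], [585, 149], [102, 123]]
```

The lid is held at about 27.5°, which is enough to hook since it needs more than 17°. I'll carry it high over to the carrier.

Call:
arm_command(series=[{"tx":0,"ty":0,"tz":0.02,"yaw":0},{"tx":0,"ty":0,"tz":0.05,"yaw":0},{"tx":0,"ty":-0.015,"tz":0.075,"yaw":0},{"tx":0,"ty":-0.04,"tz":0.09,"yaw":-1},{"tx":-0.003,"ty":-0.075,"tz":0.09,"yaw":-2},{"tx":-0.006,"ty":-0.115,"tz":0.09,"yaw":-4},{"tx":-0.009,"ty":-0.155,"tz":0.09,"yaw":-6},{"tx":-0.012,"ty":-0.195,"tz":0.09,"yaw":-8},{"tx":-0.015,"ty":-0.235,"tz":0.09,"yaw":-10},{"tx":-0.018,"ty":-0.275,"tz":0.09,"yaw":-11}])

```text
time: 11.62
tcp_pos: [0.5643, -0.0373, 0.204]
ee_rot: [3.14, 0.0, 1.484]
wrist_force: [-1.1, -0.7, -3.1]
opening: 0.234
gripper_force: 69.1
```

Call:
arm_command(series=[{"tx":-0.001,"ty":-0.04,"tz":0,"yaw":-1},{"tx":-0.003,"ty":-0.08,"tz":0,"yaw":-2},{"tx":-0.005,"ty":-0.12,"tz":0,"yaw":-3},{"tx":-0.007,"ty":-0.15,"tz":-0.005,"yaw":-3},{"tx":-0.008,"ty":-0.17,"tz":-0.01,"yaw":-3},{"tx":-0.008,"ty":-0.18,"tz":-0.01,"yaw":-3},{"tx":-0.008,"ty":-0.182,"tz":-0.01,"yaw":-3},{"tx":-0.008,"ty":-0.182,"tz":-0.01,"yaw":-3}])

```text
time: 12.62
tcp_pos: [0.5565, -0.2173, 0.1929]
ee_rot: [3.141, -0.0, 1.433]
wrist_force: [0.7, -0.6, -3.8]
opening: 0.232
gripper_force: 69.1
```

```bash
python3 tilt.py; python3 - <<'E'
from h import *
s=arm.state(); print(s['ee_rot'],s['time'])
im=arm.read_camera("top"); cv2.imwrite("pics/top6.png",im)
for o in navy(im)[:5]: print(o)
hsv=cv2.cvtColor(im,cv2.COLOR_BGR2HSV); m=cv2.inRange(hsv,(18,80,40),(32,255,255)); m[:, :330]=0; m[:,480:]=0; m[:130]=0;m[290:]=0
for r in range(150,275,3): print(r,''.join('y' if m[r,c] else ('N' if int(im[r,c,0])-int(im[r,c,2])>18 and im[r,c,2]<60 else ('#' if im[r,c].mean()<45 else '.')) for c in range(345,460)))
E
```

```text
[ 0.5565 -0.2173  0.1929] [ 0.7 -0.6 -3.8] [-0.04 -0.02 -0.02] 0.232 69.08192664384842
near+y [ 0 14]
far+y [465  45]
nearmost [ 0 14]
farmost [488 133]
0 near+y,far+y,tongue+y: [[86, 37], [554, 37], [585, 149], [103, 124]]
6 near+y,far+y,tongue+y: [[66, 35], [530, 41], [560, 145], [84, 127]]
12 near+y,far+y,tongue+y: [[46, 32], [508, 45], [537, 142], [66, 130]]
18 near+y,far+y,tongue+y: [[26, 28], [486, 48], [514, 140], [48, 134]]
24 near+y,far+y,tongue+y: [[5, 24], [466, 52], [493, 138], [30, 137]]
30 near+y,far+y,tongue+y: [[-16, 18], [446, 55], [472, 137], [12, 141]]
34 near+y,far+y,tongue+y: [[-30, 14], [433, 57], [458, 137], [0, 144]]
[ 3.14142419e+00 -3.25339691e-04  1.43314150e+00] 12.675
(np.int32(4710), array([618.8, 181.3]), ((616.4999389648438, 182.0), (115.99998474121094, 44.99999237060547), 90.0))
(np.int32(471), array([ 11.4, 302.5]), ((12.0, 302.5), (19.0, 24.0), 90.0))
(np.int32(81), array([377.2, 169.2]), ((378.98651123046875, 169.58108520507812), (19.892276763916016, 5.096368789672852), 9.462322235107422))
150 .......................................................
[... 4280 characters left out ...]
.............#########################################################################..............
261 ..........................######################################################################...................
264 ........................######################################################################.....................
267 ......................########################################################################.....................
270 ....................#########################################################################......................
273 ..................##########################################################################.......................
```

My Euler order was wrong (extrinsic instead of intrinsic), so I'll refit properly.

```bash
sed -i "s/'zyx'/'ZYX'/" fit.py tilt.py; python3 fit.py; python3 tilt.py
```

```text
[0.5687 0.2375 0.081 ] [ 5.73 29.7  -0.83]
[[ 1.  -0.4]
 [-0.4 -0.3]
 [ 0.1 -0.3]
 [-4.   1.6]
 [ 0.4 -1.7]
 [ 1.3  0.3]
 [-1.1  0.6]]
bar [0.5835 0.2394 0.107 ]
top [[226.7 199. ]
 [188.4 237.7]
 [264.9 175.1]]
scene [[391.8 232.3]
 [442.3 223.3]
 [347.1 245.1]]
--- roll0 slope30
[0.5687 0.2376 0.0815] 5.98 [[0.8, -0.2], [-0.1, -0.8], [-0.5, -1.0], [-3.6, 2.1], [0.7, -1.3], [1.3, 0.5], [-1.0, 0.9]]
bar [0.5836 0.2392 0.1075]
top [[226.8, 198.9], [208.5, 197.8], [243.5, 195.1], [188.3, 237.4], [196.4, 180.8], [264.4, 231.3], [264.8, 175.4]]
scene [[391.7, 232.1], [405.0, 239.8], [377.3, 222.9], [442.3, 222.8], [403.6, 282.7], [384.2, 190.1], [347.3, 245.3]]
[ 0.5565 -0.2172  0.1928] [-0.1 -0.1 -2.9] [-0.01 -0.01 -0.01] 0.227 69.08203035593033
near+y [ 0 14]
far+y [465  45]
nearmost [ 0 14]
farmost [488 133]
0 near+y,far+y,tongue+y: [[86, 37], [554, 37], [585, 149], [103, 124]]
6 near+y,far+y,tongue+y: [[64, 33], [532, 39], [561, 145], [83, 127]]
12 near+y,far+y,tongue+y: [[41, 29], [511, 42], [539, 141], [63, 130]]
18 near+y,far+y,tongue+y: [[17, 25], [491, 44], [517, 137], [43, 134]]
24 near+y,far+y,tongue+y: [[-8, 19], [472, 45], [496, 134], [23, 138]]
30 near+y,far+y,tongue+y: [[-33, 13], [453, 47], [476, 132], [3, 143]]
34 near+y,far+y,tongue+y: [[-50, 8], [441, 48], [463, 130], [-10, 147]]
```

The refit is consistent, with the lid at about 26° and the bar centred in the tool. I'll descend short of the lip, keeping a few mm from contact.

Call:
arm_command(series=[{"tx":-0.001,"ty":-0.001,"tz":-0.015,"yaw":0},{"tx":-0.001,"ty":-0.001,"tz":-0.035,"yaw":0},{"tx":-0.001,"ty":-0.001,"tz":-0.055,"yaw":0},{"tx":-0.001,"ty":-0.001,"tz":-0.067,"yaw":0},{"tx":-0.001,"ty":-0.001,"tz":-0.074,"yaw":0},{"tx":-0.001,"ty":-0.001,"tz":-0.074,"yaw":0},{"tx":-0.001,"ty":-0.001,"tz":-0.074,"yaw":0}])

```text
time: 13.65
tcp_pos: [0.5559, -0.2194, 0.1195]
ee_rot: [3.14, 0.001, 1.432]
wrist_force: [1.6, 0.2, -2.5]
opening: 0.227
gripper_force: 69.1
```

Call:
arm_command(series=[{"tx":0,"ty":0,"tz":-0.001,"yaw":0},{"tx":0,"ty":0,"tz":-0.002,"yaw":0},{"tx":0,"ty":0,"tz":-0.002,"yaw":0}])

```text
time: 14.02
tcp_pos: [0.5553, -0.219, 0.1167]
ee_rot: [3.141, 0.0, 1.432]
wrist_force: [0.5, -0.2, -3.7]
opening: 0.229
gripper_force: 69.1
```

Call:
arm_command(series=[{"tx":0,"ty":0,"tz":-0.001,"yaw":0},{"tx":0,"ty":0,"tz":-0.001,"yaw":0}])

```text
time: 14.28
tcp_pos: [0.5552, -0.219, 0.1155]
ee_rot: [-3.141, -0.0, 1.432]
wrist_force: [0.8, 0.0, -2.8]
opening: 0.229
gripper_force: 69.1
```

Call:
arm_command(series=[{"tx":0,"ty":0,"tz":-0.001,"yaw":0},{"tx":0,"ty":0,"tz":-0.001,"yaw":0}])

```text
time: 14.52
tcp_pos: [0.5552, -0.2189, 0.1145]
ee_rot: [-3.141, -0.0, 1.432]
wrist_force: [0.4, 0.4, -4.1]
opening: 0.227
gripper_force: 69.1
```

Call:
arm_command(series=[{"tx":0,"ty":0,"tz":-0.001,"yaw":0},{"tx":0,"ty":0,"tz":-0.001,"yaw":0}])

```text
time: 14.78
tcp_pos: [0.5552, -0.219, 0.1135]
ee_rot: [-3.141, -0.0, 1.432]
wrist_force: [0.1, -0.6, -3.3]
opening: 0.23
gripper_force: 69.1
```

```bash
python3 tilt.py | head -5
```

```text
[ 0.5552 -0.219   0.1135] [ 0.1 -0.6 -3.3] [-0.06 -0.    0.02] 0.23 69.09846872091293
near+y [ 0 15]
far+y [464  45]
nearmost [ 0 15]
farmost [488 133]
```

Call:
arm_command(series=[{"tx":0,"ty":0,"tz":-0.001,"yaw":0},{"tx":0,"ty":0,"tz":-0.001,"yaw":0}])

```text
time: 15.08
tcp_pos: [0.5553, -0.2191, 0.1128]
ee_rot: [3.141, 0.0, 1.432]
wrist_force: [-0.1, 0.3, -2.2]
opening: 0.232
gripper_force: 68.6
```

Call:
arm_command(series=[{"tx":0,"ty":0,"tz":-0.001,"yaw":0},{"tx":0,"ty":0,"tz":-0.001,"yaw":0}])

```text
time: 15.32
tcp_pos: [0.5554, -0.2192, 0.1122]
ee_rot: [3.141, 0.0, 1.432]
wrist_force: [-2.3, -0.1, -0.4]
opening: 0.228
gripper_force: 68.5
```

The far corners touched the ledges at TCP z ≈ 0.113. I'll slide forward lightly on them, under the lip.

Call:
arm_command(series=[{"tx":0,"ty":0,"tz":0.001,"yaw":0},{"tx":0.003,"ty":0,"tz":0.001,"yaw":0},{"tx":0.006,"ty":-0.001,"tz":0.001,"yaw":0},{"tx":0.009,"ty":-0.001,"tz":0.001,"yaw":0},{"tx":0.012,"ty":-0.002,"tz":0.001,"yaw":0},{"tx":0.012,"ty":-0.002,"tz":0.001,"yaw":0}])

```text
time: 16.08
tcp_pos: [0.5678, -0.2211, 0.1125]
ee_rot: [3.141, 0.0, 1.432]
wrist_force: [0.4, -0.6, -3.4]
opening: 0.229
gripper_force: 69.0
```

```bash
python3 tilt.py | head -5
```

```text
[ 0.5678 -0.2211  0.1125] [ 0.4 -0.6 -3.4] [-0.03 -0.16  0.01] 0.229 68.99924129247665
near+y [ 0 15]
far+y [466  45]
nearmost [ 0 15]
farmost [478 132]
```

The tongue's tip is now hidden under the lip and there's no resistance, so I'll continue to the stops.

Call:
arm_command(series=[{"tx":0.003,"ty":0,"tz":0,"yaw":0},{"tx":0.006,"ty":-0.001,"tz":0,"yaw":0},{"tx":0.009,"ty":-0.001,"tz":0,"yaw":0},{"tx":0.009,"ty":-0.001,"tz":0,"yaw":0}])

```text
time: 16.62
tcp_pos: [0.5767, -0.2221, 0.1126]
ee_rot: [3.141, 0.0, 1.432]
wrist_force: [0.1, -0.0, -3.1]
opening: 0.229
gripper_force: 69.1
```

Call:
arm_command(series=[{"tx":0.0015,"ty":0,"tz":0,"yaw":0},{"tx":0.003,"ty":0,"tz":0,"yaw":0},{"tx":0.003,"ty":0,"tz":0,"yaw":0}])

```text
time: 17.0
tcp_pos: [0.5775, -0.2221, 0.1131]
ee_rot: [-3.136, 0.0, 1.433]
wrist_force: [-6.6, 0.7, 3.0]
opening: 0.229
gripper_force: 70.5
```

The far edge met the stops (−x reaction). I'll relax the grip to 20 N and swing down about that edge along the arc, biased forward.

Call:
arm_command(series=[{"tx":0,"ty":0,"tz":0,"yaw":0},{"tx":-0.001,"ty":0,"tz":-0.002,"yaw":0},{"tx":-0.003,"ty":0.0005,"tz":-0.004,"yaw":0},{"tx":-0.005,"ty":0.0007,"tz":-0.006,"yaw":0},{"tx":-0.007,"ty":0.001,"tz":-0.0083,"yaw":0},{"tx":-0.007,"ty":0.001,"tz":-0.0083,"yaw":0}], claw=0.0, force=20)

```text
time: 17.75
tcp_pos: [0.5709, -0.2211, 0.1037]
ee_rot: [-3.138, 0.0, 1.432]
wrist_force: [-5.4, -0.5, 1.3]
opening: 0.23
gripper_force: 43.6
```

```bash
python3 tilt.py
```

```text
[ 0.5709 -0.2211  0.1037] [-5.4 -0.5  1.3] [-0.13  0.84  0.02] 0.23 43.63430008292198
near+y [ 0 18]
far+y [486  43]
nearmost [ 0 18]
farmost [486  43]
0 near+y,far+y,tongue+y: [[86, 37], [554, 36], [585, 150], [103, 124]]
6 near+y,far+y,tongue+y: [[64, 33], [533, 39], [562, 145], [83, 127]]
12 near+y,far+y,tongue+y: [[41, 30], [512, 42], [539, 141], [63, 130]]
18 near+y,far+y,tongue+y: [[17, 25], [492, 44], [517, 137], [43, 134]]
24 near+y,far+y,tongue+y: [[-8, 20], [473, 45], [496, 134], [23, 138]]
30 near+y,far+y,tongue+y: [[-33, 13], [454, 47], [476, 132], [3, 143]]
34 near+y,far+y,tongue+y: [[-50, 8], [441, 48], [463, 131], [-10, 147]]
```

The lid is now at about 20°, rotating in the grip as planned. I'll continue.

Call:
arm_command(series=[{"tx":-0.002,"ty":0.0003,"tz":-0.0035,"yaw":0},{"tx":-0.005,"ty":0.0007,"tz":-0.007,"yaw":0},{"tx":-0.007,"ty":0.001,"tz":-0.011,"yaw":0},{"tx":-0.009,"ty":0.0013,"tz":-0.0147,"yaw":0},{"tx":-0.009,"ty":0.0013,"tz":-0.0147,"yaw":0}])

```text
time: 18.42
tcp_pos: [0.5628, -0.2195, 0.0887]
ee_rot: [-3.14, -0.001, 1.432]
wrist_force: [-3.0, -0.7, -2.4]
opening: 0.213
gripper_force: 21.3
```

```bash
python3 tilt.py|head -5
```

```text
[ 0.5628 -0.2195  0.0887] [-3.  -0.7 -2.4] [-0.11  0.56  0.04] 0.213 21.316209230571985
near+y [32 26]
far+y [520  40]
nearmost [32 26]
farmost [520  40]
```

The lid is at about 10°. I'll bring it down to about 5°, where the clip's ramp should take it.

Call:
arm_command(series=[{"tx":-0.001,"ty":0.0002,"tz":-0.003,"yaw":0},{"tx":-0.003,"ty":0.0004,"tz":-0.006,"yaw":0},{"tx":-0.0035,"ty":0.0005,"tz":-0.008,"yaw":0},{"tx":-0.0035,"ty":0.0005,"tz":-0.008,"yaw":0}])

```text
time: 18.98
tcp_pos: [0.5595, -0.219, 0.0812]
ee_rot: [-3.141, -0.0, 1.432]
wrist_force: [-3.2, 0.1, -3.3]
opening: 0.202
gripper_force: 20.4
```

```bash
python3 tilt.py|head -5
```

```text
[ 0.5595 -0.219   0.0812] [-3.2  0.1 -3.3] [-0.    0.63 -0.03] 0.202 20.417615538462996
near+y [53 30]
far+y [538  37]
nearmost [53 30]
farmost [538  37]
```

The lid is at about 5°. I'll let go, rise and look.

Call:
arm_command(series=[{"tx":0,"ty":0,"tz":0,"yaw":0},{"tx":0,"ty":0,"tz":0,"yaw":0},{"tx":0,"ty":0,"tz":0,"yaw":0},{"tx":0,"ty":0,"tz":0.02,"yaw":0},{"tx":0,"ty":0,"tz":0.06,"yaw":0},{"tx":0,"ty":0,"tz":0.12,"yaw":0},{"tx":0,"ty":0,"tz":0.16,"yaw":0},{"tx":0,"ty":0,"tz":0.16,"yaw":0}], claw=0.045)

```text
time: 20.02
tcp_pos: [0.5623, -0.2206, 0.2491]
ee_rot: [3.13, 0.005, 1.432]
wrist_force: [0.1, 0.3, 0.2]
opening: 0.529
gripper_force: 0.0
```

```bash
cat > fit2.py <<'E'
from h import *
from scipy.optimize import least_squares
s=arm.state(); im=arm.read_camera("wrist"); cv2.imwrite("pics/wf_%.2f.png"%s['time'],im)
print(s['tcp_pos'].round(4),s['wrist_force'].round(1),s['time'])
hsv=cv2.cvtColor(im,cv2.COLOR_BGR2HSV); m=cv2.inRange(hsv,(18,80,50),(32,255,255))
n,l,st,c=cv2.connectedComponentsWithStats(m); i=1+np.argmax(st[1:,4]); ys,xs=np.where(l==i); P=np.c_[xs,ys]
D=[(-1,-1),(1,-1),(1,1),(-1,1)]; Z=np.array([P[np.argmax(P@np.array(d))] for d in D]); print('corners',Z.tolist())
# seat pose predictions for several slopes about the far edge (plate top corners)
q=[.5566,-.2182,np.radians(-7.9)]
for sl in(0,2,4,6,8):
    Rm=R.from_euler('y',np.radians(sl)); L=Rm.apply(np.array([[-190,95,6],[0,95,6],[0,-95,6],[-190,-95,6]])/1000)+[.0955,0,.080]
    print(sl,proj("wrist",R.from_euler('z',q[2]).apply(L)+[q[0],q[1],0],s).round(0).astype(int).tolist())
b,g,r=[im[...,k].astype(int) for k in range(3)]
pk=(r-g>60)&(b-g>5); ys,xs=np.where(pk); print('pink',len(xs),xs.min() if len(xs) else 0,xs.max() if len(xs) else 0,ys.min(),ys.max())
E
python3 fit2.py
```

```text
[ 0.5623 -0.2206  0.2491] [0.1 0.3 0.2] 20.025
corners [[200, 57], [419, 59], [403, 251], [220, 257]]
0 [[204, 58], [420, 58], [404, 252], [223, 253]]
2 [[202, 57], [420, 58], [404, 252], [221, 256]]
4 [[200, 57], [420, 58], [405, 252], [220, 259]]
6 [[198, 56], [421, 58], [405, 252], [219, 262]]
8 [[197, 56], [421, 58], [405, 252], [218, 266]]
pink 1027 187 211 135 193
```

The lid sits in the recess with its hook end home, about 3–4° up on the clip's ramp. I'll close the fingers and go above its near part to press.

Call:
arm_command(series=[{"tx":-0.03,"ty":0.004,"tz":0,"yaw":0},{"tx":-0.06,"ty":0.008,"tz":0,"yaw":0},{"tx":-0.07,"ty":0.01,"tz":-0.04,"yaw":0},{"tx":-0.07,"ty":0.01,"tz":-0.09,"yaw":0},{"tx":-0.07,"ty":0.01,"tz":-0.13,"yaw":0},{"tx":-0.07,"ty":0.01,"tz":-0.15,"yaw":0},{"tx":-0.07,"ty":0.01,"tz":-0.155,"yaw":0},{"tx":-0.07,"ty":0.01,"tz":-0.155,"yaw":0}], claw=0.0)

```text
time: 21.08
tcp_pos: [0.4896, -0.209, 0.0864]
ee_rot: [-3.141, -0.0, 1.432]
wrist_force: [0.0, 0.1, 0.3]
opening: 0.001
gripper_force: 0.0
```

Call:
arm_command(series=[{"tx":0,"ty":0,"tz":-0.002,"yaw":0},{"tx":0,"ty":0,"tz":-0.005,"yaw":0},{"tx":0,"ty":0,"tz":-0.008,"yaw":0},{"tx":0,"ty":0,"tz":-0.008,"yaw":0}])

```text
time: 21.58
tcp_pos: [0.4896, -0.2091, 0.0784]
ee_rot: [-3.141, -0.0, 1.432]
wrist_force: [-0.6, -0.5, 0.1]
opening: 0.005
gripper_force: 0.0
```

Call:
arm_command(series=[{"tx":0,"ty":0,"tz":-0.002,"yaw":0},{"tx":0,"ty":0,"tz":-0.004,"yaw":0},{"tx":0,"ty":0,"tz":-0.006,"yaw":0},{"tx":0,"ty":0,"tz":-0.006,"yaw":0}])

```text
time: 22.08
tcp_pos: [0.4898, -0.2093, 0.0734]
ee_rot: [-3.141, -0.0, 1.432]
wrist_force: [-2.1, 1.3, 5.0]
opening: -0.005
gripper_force: 2.3
```

Call:
arm_command(series=[{"tx":0,"ty":0,"tz":-0.001,"yaw":0},{"tx":0,"ty":0,"tz":-0.002,"yaw":0},{"tx":0,"ty":0,"tz":-0.003,"yaw":0},{"tx":0,"ty":0,"tz":-0.003,"yaw":0}])

```text
time: 22.58
tcp_pos: [0.4899, -0.2093, 0.0694]
ee_rot: [3.141, 0.0, 1.432]
wrist_force: [0.8, 0.3, 0.6]
opening: 0.004
gripper_force: 0.3
```

Call:
arm_command(series=[{"tx":0,"ty":0,"tz":-0.001,"yaw":0},{"tx":0,"ty":0,"tz":-0.002,"yaw":0},{"tx":0,"ty":0,"tz":-0.003,"yaw":0},{"tx":0,"ty":0,"tz":-0.003,"yaw":0}])

```text
time: 23.08
tcp_pos: [0.4897, -0.2092, 0.0665]
ee_rot: [-3.141, -0.0, 1.432]
wrist_force: [0.5, 0.0, 0.3]
opening: -0.004
gripper_force: 0.3
```

Call:
arm_command(series=[{"tx":0,"ty":0,"tz":-0.001,"yaw":0},{"tx":0,"ty":0,"tz":-0.002,"yaw":0},{"tx":0,"ty":0,"tz":-0.003,"yaw":0},{"tx":0,"ty":0,"tz":-0.003,"yaw":0}])

```text
time: 23.58
tcp_pos: [0.4896, -0.209, 0.0644]
ee_rot: [-3.14, -0.0, 1.432]
wrist_force: [-2.5, 0.8, 6.4]
opening: -0.001
gripper_force: 2.9
```

Call:
arm_command(series=[{"tx":0,"ty":0,"tz":-0.001,"yaw":0},{"tx":0,"ty":0,"tz":-0.003,"yaw":0},{"tx":0,"ty":0,"tz":-0.004,"yaw":0},{"tx":0,"ty":0,"tz":-0.004,"yaw":0}])

```text
time: 24.08
tcp_pos: [0.4897, -0.2091, 0.0643]
ee_rot: [-3.138, -0.001, 1.433]
wrist_force: [-10.8, 6.4, 25.2]
opening: 0.003
gripper_force: 12.7
```

Call:
arm_command(series=[{"tx":0,"ty":0,"tz":0.01,"yaw":0},{"tx":0,"ty":0,"tz":0.04,"yaw":0},{"tx":0,"ty":0,"tz":0.1,"yaw":0},{"tx":0.03,"ty":-0.004,"tz":0.15,"yaw":0},{"tx":0.06,"ty":-0.008,"tz":0.18,"yaw":0},{"tx":0.07,"ty":-0.01,"tz":0.19,"yaw":0},{"tx":0.07,"ty":-0.01,"tz":0.19,"yaw":0},{"tx":0.07,"ty":-0.01,"tz":0.19,"yaw":0}])

```text
time: 25.08
tcp_pos: [0.5581, -0.2185, 0.2468]
ee_rot: [-3.137, -0.002, 1.432]
wrist_force: [0.2, -0.6, 0.4]
opening: 0.001
gripper_force: 0.0
```

```bash
python3 fit2.py; python3 - <<'E'
from h import *
im=arm.read_camera("wrist"); z=cv2.convertScaleAbs(im[20:290,160:450],alpha=1.5)
t=arm.read_camera("scene")[100:220,230:390]
cv2.imwrite("pics/fin.png",np.hstack([cv2.resize(z,(480,447),interpolation=cv2.INTER_CUBIC),np.vstack([cv2.resize(t,(320,240),interpolation=cv2.INTER_CUBIC),cv2.resize(arm.read_camera("top"),(320,207))])]))
E
```

```text
[ 0.5581 -0.2185  0.2468] [ 0.2 -0.6  0.4] 25.075
corners [[212, 61], [427, 61], [411, 255], [229, 255]]
0 [[212, 61], [429, 61], [412, 256], [229, 256]]
2 [[210, 61], [429, 61], [412, 256], [228, 259]]
4 [[208, 60], [429, 61], [412, 256], [227, 262]]
6 [[207, 60], [429, 61], [413, 256], [226, 265]]
8 [[205, 59], [430, 61], [413, 256], [225, 269]]
pink 1242 196 224 139 196
```

View pics/fin.png

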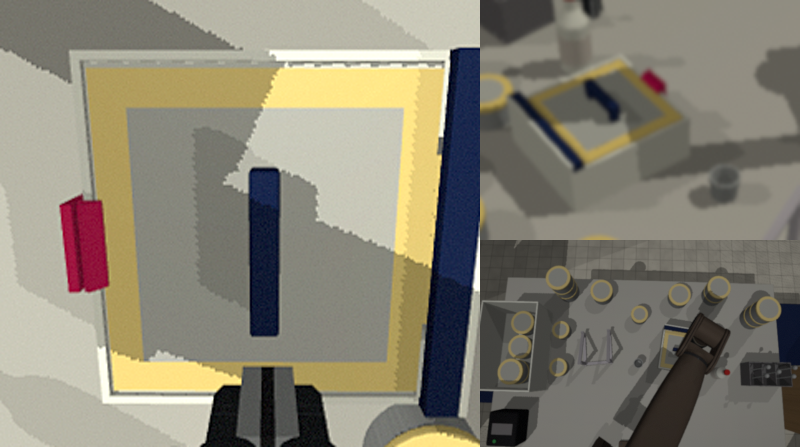

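The picture shows the lid flat inside the rim and the lip over its far edge. The pink clip overlaps the near edge at (100,245), and the tins, cup and bottle are standing. I'll hand the job in.

```bash
python3 -c "
from workcell import arm
print(arm.job_done())"
```

```text
the job is handed in; nothing more can be done
None
```

The carrier is closed: the lid is hooked under the lip, swung flat and snapped under the pink clip. The gripper has let go, the tins, cup and bottle still stand, and I handed the job in at about 25 s.

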